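Refit the laser lens cell on its sprung bayonet mount

TASK

The ring spanner has been left lying over the barrel of the laser-head mount: take it off and set its eye down over the tool peg, lowering it all the way onto the peg's foot rather than dropping it. Then put the knurled lens cell, glass up, onto the barrel and turn it until its hidden keyway drops over the barrel's pin, push it fully home against the spring plate and finish while still gripping it and holding it pushed home, without letting go. Leave the bottle, screwdriver and tape roll where they are.

Things in the scene. Friction and masses are not known exactly. Their poses are not given: they have to be found in the camera images.
- mount: fixed aluminium block 90 x 90 x 30 mm on the bench with an upright steel barrel on its top, 30 mm in diameter. Origin: centre of the block's underside, z up along the barrel; block top (shoulder) at z = 30 mm. Lens cell underside heights above this origin: 51.5 mm resting on the pin (not lined up), 42 mm dropped onto the spring plate, 34 mm fully home
- plate (a joint): how far (m) the brass spring plate round the barrel's foot is pushed down: 0 free (its top 42 mm above the mount's underside), 0.008 on its stop (34 mm). A ring 32 to 43 mm in diameter. The spring pushes up with 4 N at 0 and 8 N at 0.008, so it lifts an unheld lens cell back up
- collar: loose lens cell: dark round collar with knurled side, 54 mm in diameter (56 over the knurl), 38 mm tall, about 0.18 kg, standing on the bench, glass up. Origin: centre of its underside, z up. Below, an open bore 33.4 mm in diameter, 32 mm deep, with three keyways 9.5 mm wide, 120 degrees apart, open at the underside, invisible from outside
- spanner: loose flat steel ring spanner 5 mm thick, about 0.09 kg: eye 54 mm inside, 70 mm outside diameter; along its own -x a flat handle to 93 mm, with an upright black grip tab on it: 12 mm wide (y), from 35 to 59 mm along -x, top 42 mm above the underside. Origin: eye centre, underside, z up. Starts flat on the mount's shoulder, eye round the barrel, handle towards the robot
- peg: fixed tool peg: an upright steel post 20 mm in diameter with a tapered tip, its top 70 mm above the bench, in the middle of a grey round foot 110 mm in diameter and 12 mm high. Origin: centre of the foot's underside, z up. The spanner lies on the foot with its underside 12 mm above the bench when hung
- cleaner: bystander: white plastic bottle 44 mm in diameter, 110 mm tall, origin at the centre of its underside
- driver: bystander: screwdriver lying on the bench, 170 mm long along its x, origin at the middle underneath
- tape: bystander: roll of paper tape lying flat, 90 mm outside diameter, 24 mm tall, origin at the centre of its underside
- barrel_tip (a point): centre of the barrel's top, 64 mm above the mount's underside; the last 7 mm taper to 20 mm. One steel pin, 5 mm thick, sticks out sideways to 20 mm from the barrel's axis, centred 15 mm below this point. The pin's direction round the barrel differs from start to start and is not told by any frame
- glass (a point): centre of the lens cell's top, 38 mm above its underside. On the barrel the cell turns freely either way; within 120 degrees a keyway always meets the pin. Lined up within about 0.1 rad it can drop 9.5 mm from the pin onto the spring plate and then be pushed 8 mm further
There are look-alikes about, which are no part of the job. What is meant by the spanner is not green, and is the smaller of those in its own colour.

How it is judged (in metres and radians):
On the way, in this order (a step that is already met when the one before it is completed fails the run):
1. the spanner lies on the peg's foot, its eye round the post, let go (horizontal distance between spanner and peg below 0.019 m and z of spanner in the frame of peg below 0.017 m and angle between spanner's own z axis and vertical below 0.12 rad and contact force between the fingers and spanner below 0.1 N), for 0.2 s.
2. the lens cell's keyway has dropped over the pin (z of collar in the frame of mount below 0.0455 m and horizontal distance between collar and mount below 0.004 m and angle between collar's own z axis and vertical below 0.15 rad), for 0.1 s.
At the end, for the whole second after the job is handed in: Lens cell held by the fingers (over 3 N), at rest on the barrel: axis within 4 mm, tilt under 0.08 rad, underside within 2 mm of home, plate down over 6.5 mm. Spanner untouched on the peg's foot: eye within 19 mm of the axis, underside within 5 mm of the foot, tilt under 0.12 rad (all of step 1 and value of joint plate above 0.0065 m and z of collar in the frame of mount below 0.036 m and horizontal distance between collar and mount below 0.004 m and angle between collar's own z axis and vertical below 0.08 rad and linear speed of collar below 0.02 m/s and contact force between the fingers and collar above 3 N); the arm keeps its last pose, push and grip.
It fails at once if the spanner is dropped (falls at over 0.6 m/s out of the fingers) (contact force between the fingers and spanner below 0.01 N and linear speed of spanner above 0.6 m/s).
It fails at once if the bottle, screwdriver or tape roll is moved by more than 30 mm (distance of any of cleaner, driver, tape from where it was at the start of the episode above 0.03 m).
It also fails if it takes over 64 s, if anything falls off the work surface, if the arm or the gripper's body presses on something with over 40 N, if the wrist force passes 120 N, or if a joint passes its speed limit or range.

ROBOT

A 7-joint arm with a two-finger parallel gripper is mounted at the origin on the work surface. World frame = base frame: x ahead of the robot, y to its left, z up, the work surface at z = 0. Lengths are in m, angles in degrees, forces in N, time in s.
With the tool pointing down it reaches from about 0.425 to 0.875 m from the base axis. Payload 4.7 kg.
Tool frame: the origin (TCP) lies at the very end of the fingers, on their centre line; the grasp point (between the pads) lies env.grip_point_offset behind it (env.grip_point_offset is the distance from the TCP to the grasp point, in m); z points along the fingers, y is the direction in which the jaws open and shut (so a half turn about z gives the same grasp; the last joint's range is limited). The gripper opens to 87 mm and grips with 3 to 60 N. Pads are 19 mm wide; open, the fingers measure 117 mm over their backs; the gripper's body (75 mm by 190 mm) begins 51 mm behind the grasp point.
Start: joints at [70.594, 18.392, -4.016, 83.108, 1.295, 78.541, -3.26], TCP at [0.225, -0.61, 0.223] pointing down, gripper open.
Joint ranges: [-163.93, 163.93], [-17.29, 119.83], [-79.2, 71.16], [3.27, 140.29], [-89.18, 269.18], [5.43, 117.66], [-154.24, 154.24]. Speed limits (degrees/s): [147.25, 147.25, 180, 180, 180, 180, 180].

INTERFACE

Orientations are given as [roll, pitch, yaw] about the fixed x, y, z axes, in that order (R = Rz(yaw) Ry(pitch) Rx(roll)).
In Python, from cell import env gives the robot as it stands.
- The arm moves only by the tool send_rows, never from a script. Its argument "plan" is a list of rows, each a list of 7 numbers: the finger opening in mm, from 0 to 87, then the shift along the tool's x, y, z in mm, then the turn, a rotation vector about the tool's x, y, z in rad. A call has 1 to 12 rows; each row shifts and turns the commanded pose from where the row before left it, along the tool's axes as they then stand; what a row does not reach is not made up. A row lasts 1/10 s, in which the tool goes at most 50 mm and 8.59 degrees, less where a joint would pass 70% of its speed; a pose out of reach is approached as far as the arm can. A call is refused whole if a number of a shift passes 50 or a number of a turn 0.15, either way. A call with a gripper value outside its range is refused whole. The fingers move at their own pace and stop on an object; "grip_force" is the grip in N (left out, the last holds). Time passes only in rows, so rows that do not move let the fingers close. It gives the time, the measured TCP pose, the force and the opening at its end, in the units of the state.
- env.get_obs(): the state, without advancing time (a new reading comes with each control period).
- env.read_camera(name): name is "scene" or "top"; returns the picture (400x640x3 uint8, red, green, blue); there is no depth.
- env.get_calibration(name): a dict with "fx", "fy", "cx", "cy" (pixels), "k1" (the pictures are not rectified: a ray, as slopes to the right and down, at radius r is drawn at 1 + k1 r^2 times it, then the intrinsics apply), "extrinsics" (4x4, takes a point from camera to world coordinates). Camera axes: x right, y down, z forward; pixel columns grow to the right and rows downward; lengths in m; the calibration is good to about 2 mm. A picture is of the moment at which its call begins. get_calibration takes no time and is no camera call.
- env.sign_off(): hands the job in, once; it reports no verdict.
Trained networks look in the newest picture that a camera, given by its name, has taken for a name from the list of things; names that differ only in an ending like _2 or _b are one class to them, and where a whole thing is asked for, a point or a joint stands for the part that bears it (a point fixed in the world has none). Each returns a list of dicts, best first, with "confidence" (0 to 1); they miss things now and then, are a little off and sometimes report something else, mostly with a low value. They report only what shows in the picture. A call takes as long as a camera call. They do not tell look-alikes from the thing itself.
- env.regions_of(camera, query): "region" (400x640 bool, what is visible of it) and "rect" ([left, top, right, bottom] in pixels, round what is visible of it).
The state is a dict: "time_s": time; "qpos": joint angles; "joint_velocities": joint speeds; "effort": joint torques, N m; "tool_pos": TCP position; "tool_rot": TCP orientation; "force": force on the tool from outside, world axes, zero at the start; "wrist_torque": the same for the moment, N m; "grip_width": finger opening in m.
Only numpy, scipy, OpenCV 4.12 (cv2) and the standard library are available. Lean on these libraries where they do the work, as an engineer would, in place of code of your own. Each camera call takes 0.05 s, during which the arm holds its last target. There are 200 camera calls.

## Working session

There is one attempt and no reset: what is moved stays moved. The work goes in short steps, Python scripts to look and compute and a tool call to move; the robot and the scene stay as the last step left them, time stands still between calls to the robot, and variables do not carry over. Pictures are saved under pics/ and viewed, about 8 in all and at most 12, crops included, and the job is handed in when it is done.

Besides the shell and the picture viewer there is one more tool, called after "Call:" in YAML: its name, and indented under it one key for each argument. send_rows: Moves the arm, as the interface text tells. Its arguments: {"type":"object","properties":{"plan":{"type":"array"},"grip_force":{"type":"number"}},"required":["plan"]}

```bash
mkdir -p pics; cat > h.py <<'E'
import numpy as np, cv2
from cell import env
def px2w(cam,u,v,z):
    c=env.get_calibration(cam); xd=(u-c["cx"])/c["fx"]; yd=(v-c["cy"])/c["fy"]
    x,y=xd,yd
    for _ in range(20):
        s=1+c["k1"]*(x*x+y*y); x,y=xd/s,yd/s
    T=np.array(c["extrinsics"]); d=T[:3,:3]@[x,y,1]; o=T[:3,3]
    return o+d*(z-o[2])/d[2]
def w2px(cam,p):
    c=env.get_calibration(cam); T=np.array(c["extrinsics"]); q=T[:3,:3].T@(np.array(p)-T[:3,3])
    x,y=q[0]/q[2],q[1]/q[2]; s=1+c["k1"]*(x*x+y*y)
    return np.array([c["fx"]*x*s+c["cx"],c["fy"]*y*s+c["cy"]])
def shot(cam,name,crop=None,scale=1):
    im=env.read_camera(cam)
    if crop: l,t,r,b=crop; im=im[t:b,l:r]
    if scale!=1: im=cv2.resize(im,None,fx=scale,fy=scale,interpolation=cv2.INTER_CUBIC)
    cv2.imwrite("pics/"+name,im[:,:,::-1])
E
python3 - <<'E'
from h import *
for c in("top","scene"):
    shot(c,c+"0.png"); k=env.get_calibration(c); print(c,k["fx"],k["k1"],np.round(k["extrinsics"],3).tolist())
    for n in("mount","collar","spanner","peg","cleaner","driver","tape"):
        for r in env.regions_of(c,n):
            ys,xs=np.nonzero(r["region"]); u,v=xs.mean(),ys.mean()
            print(n,round(r["confidence"],2),[int(a) for a in r["rect"]],round(u),round(v),np.round(px2w(c,u,v,0.03),3))
print(env.get_obs(),env.grip_point_offset)
a=cv2.imread("pics/top0.png");b=cv2.imread("pics/scene0.png")
E
```

```text
top 369.0005983615932 0.020745756610121253 [[0.018, -0.99, 0.139, 0.378], [-1.0, -0.019, 0.0, 0.053], [0.003, -0.139, -0.99, 1.044], [0.0, 0.0, 0.0, 1.0]]
mount 0.78 [320, 166, 353, 196] 336 182 [0.579 0.014 0.03 ]
collar 0.88 [255, 192, 273, 214] 266 203 [0.517 0.206 0.03 ]
spanner 0.73 [322, 235, 355, 295] 338 269 [0.34  0.005 0.03 ]
spanner 0.72 [323, 171, 347, 215] 335 191 [0.556 0.015 0.03 ]
spanner 0.54 [209, 148, 247, 182] 228 166 [0.62  0.318 0.03 ]
peg 0.83 [396, 183, 440, 218] 419 200 [ 0.535 -0.217  0.03 ]
peg 0.3 [349, 116, 360, 152] 353 127 [ 0.741 -0.032  0.03 ]
cleaner 0.81 [264, 137, 281, 155] 272 147 [0.677 0.197 0.03 ]
driver 0.8 [351, 111, 358, 164] 353 130 [ 0.731 -0.032  0.03 ]
tape 0.95 [414, 133, 449, 167] 433 149 [ 0.68 -0.26  0.03]
scene 463.1029699196484 -0.08563967905850635 [[-0.065, 0.66, -0.748, 1.361], [0.998, 0.037, -0.054, 0.092], [-0.008, -0.75, -0.661, 0.817], [0.0, 0.0, 0.0, 1.0]]
mount 0.65 [293, 219, 329, 255] 311 239 [0.601 0.015 0.03 ]
collar 0.86 [381, 210, 402, 231] 391 222 [0.532 0.205 0.03 ]
spanner 0.92 [414, 241, 469, 277] 441 258 [0.645 0
[... 433 characters left out ...]
.03 ]
{'time_s': 0.8, 'qpos': array([70.59497689, 18.38983409, -4.01793208, 83.10787824,  1.29349315,
       78.54199387, -3.25963739]), 'joint_velocities': array([ 0.05863476,  0.00511177, -0.00427081,  0.07210778, -0.00933298,
       -0.01556985,  0.07154372]), 'effort': array([-1.55599064e-04, -4.91054535e+01, -4.02887408e-01, -3.12761164e+01,
       -6.36095996e-02,  3.32344766e-02,  4.71087583e-05]), 'tool_pos': array([ 0.22458454, -0.60998034,  0.2226076 ]), 'tool_rot': array([1.79994647e+02, 7.86573701e-04, 2.02156282e+01]), 'force': array([-0.35196256, -0.86950066, -0.69042928]), 'wrist_torque': array([ 0.01564334, -0.00737943, -0.04905851]), 'grip_width': 0.08698321132961004} 0.0187
```

View pics/top0.png

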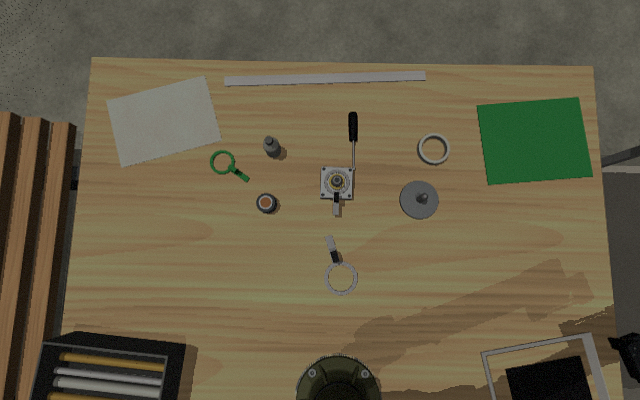

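View pics/scene0.png

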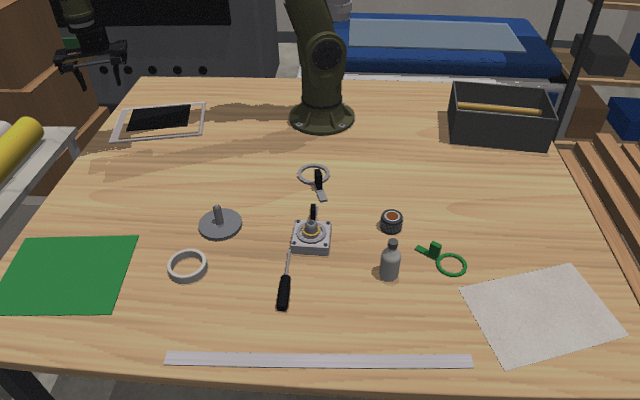

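Spanner candidates in the top view are green at (228,166), the larger grey one at (338,269), and the small grey one over the mount at (335,191). The description points to the last one. I'll check it in a close crop with a model overlay.

```bash
cat > ov.py <<'E'
from h import *
def tiles(name,items,win=24,sc=8):
    rows=[]
    for cam in("top","scene"):
        im=env.read_camera(cam); t=[]
        for c in items:
            u,v=np.round(w2px(cam,c["p"])).astype(int); w=win
            big=cv2.resize(im[v-w:v+w,u-w:u+w],None,fx=sc,fy=sc,interpolation=cv2.INTER_CUBIC)[:,:,::-1].copy()
            for poly,col in c["polys"]:
                q=np.array([(w2px(cam,p)-[u-w,v-w]+.5)*sc for p in poly]); cv2.polylines(big,[np.round(q).astype(int)],True,col,1)
            t.append(big)
        rows.append(np.hstack(t))
    cv2.imwrite("pics/"+name,np.vstack(rows))
def circ(x,y,z,r): return [(x+r*np.cos(a),y+r*np.sin(a),z) for a in np.linspace(0,2*np.pi,40)]
def rect(x,y,z,yaw,x0,x1,y0,y1):
    c,s=np.cos(yaw),np.sin(yaw); return [(x+c*a-s*b,y+s*a+c*b,z) for a,b in((x0,y0),(x1,y0),(x1,y1),(x0,y1))]
E
cat > m.py <<'E'
from ov import *
from scipy.optimize import minimize
def cen(cam,n,near):
    best=None
    for r in env.regions_of(cam,n):
        l,t,R,b=r["rect"]; c=np.array([(l+R)/2,(t+b)/2])
        if np.hypot(*(c-near))<15: return r["region"]
P={}
def fit(n,xy0,prof):
    # prof: list of (r,z) circles; silhouette = hull; match bounding+centroid in both cams via IoU
    regs=[(c,cen(c,n,w2px(c,[*xy0,0.02]))) for c in("top","scene")]
    def cost(xy,use=("top","scene")):
        s=0
        for c,R in regs:
            if R is None or c not in use: continue
            pts=np.array([w2px(c,p) for r,z in prof for p in circ(*xy,z,r)],np.float32)
            h=cv2.convexHull(pts)[:,0]; m=np.zeros((400*4,640*4),np.uint8)
            cv2.fillPoly(m,[np.round((h+.5)*4).astype(int)],1); m=cv2.resize(m.astype(np.float32),(640,400),interpolation=cv2.INTER_AREA)
            s+=np.abs(m-R).sum()
        return s
    out=[]
    for use in(("top",),("scene",),("top","scene")):
        r=minimize(cost,xy0,args=(use,),method="Nelder-Mead",options=dict(initial_simplex=[xy0,[xy0[0]+.01,xy0[1]],[xy0[0],xy0[1]+.01]],xatol=2e-4)); out.append((np.round(r.x,4).tolist(),round(r.fun,1)))
    print(n,out); return r.x
env.read_camera("top");env.read_camera("scene")
pk=fit("peg",[0.54,-0.217],[(.055,0),(.055,.012),(.01,.06),(.004,.07)])
co=fit("collar",[0.52,0.206],[(.0275,0),(.0275,.038)])
cl=fit("cleaner",[0.665,0.197],[(.022,0),(.022,.075),(.009,.11)])
# mount top face: bright pixels
mx,my=0.586,0.014
G=(0,255,0);Rd=(0,0,255);B=(255,80,0)
sq=lambda z:rect(mx,my,z,0,-.045,.045,-.045,.045)
tiles("ov1.png",[dict(p=(mx,my,.03),polys=[(sq(.03),G),(circ(mx,my,.064,.01),Rd)]),
 dict(p=(*pk,.02),polys=[(circ(*pk,.012,.055),G),(circ(*pk,.070,.004),Rd)]),
 dict(p=(*co,.02),polys=[(circ(*co,.038,.0275),G),(circ(*co,0,.0275),Rd)])],win=22,sc=6)
E
python3 m.py
```

```text
Traceback (most recent call last):
  File "m.py", line 26, in <module>
    pk=fit("peg",[0.54,-0.217],[(.055,0),(.055,.012),(.01,.06),(.004,.07)])
  File "m.py", line 23, in fit
    r=minimize(cost,xy0,args=(use,),method="Nelder-Mead",options=dict(initial_simplex=[xy0,[xy0[0]+.01,xy0[1]],[xy0[0],xy0[1]+.01]],xatol=2e-4)); out.append((np.round(r.x,4).tolist(),round(r.fun,1)))
  File "m.py", line 16, in cost
    pts=np.array([w2px(c,p) for r,z in prof for p in circ(*xy,z,r)],np.float32)
                  ~~~~^^^^^
  File "h.py", line 11, in w2px
    c=env.get_calibration(cam); T=np.array(c["extrinsics"]); q=T[:3,:3].T@(np.array(p)-T[:3,3])
ValueError: time passes only in moves, steps and waits
```

Calling get_calibration that many times was refused, so I'll cache it.

```bash
sed -i 's/env.get_calibration(cam)/cal(cam)/; 2a import functools\ncal=functools.cache(lambda c: env.get_calibration(c))' h.py; python3 m.py; python3 -c "
from h import *;print(env.get_obs()['time_s'])"
```

```text
peg [([0.5383, -0.2223], np.float64(45.8)), ([0.5392, -0.2236], np.float64(66.3)), ([0.539, -0.2226], np.float64(120.1))]
collar [([0.5172, 0.2055], np.float64(50.4)), ([0.5195, 0.2067], np.float64(31.1)), ([0.5186, 0.2069], np.float64(84.5))]
cleaner [([0.6749, 0.1962], np.float64(52.5)), ([0.6736, 0.1949], np.float64(66.2)), ([0.6734, 0.1951], np.float64(121.6))]
1.5
```

View pics/ov1.png

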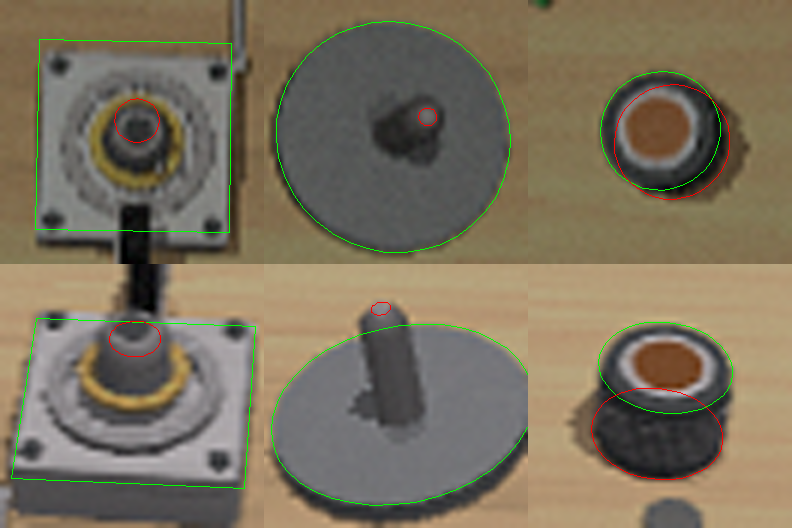

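The crop confirms it. The spanner on the mount is the small grey one, with a black tab at (336,200). The mount overlay is about 5 mm off, so I'll measure that from the screw holes, eye and tab.

```bash
cat > m2.py <<'E'
from h import *
def t2p(cam,c,pts,w=22,s=6):
    u,v=np.round(w2px(cam,c)).astype(int); return [(u-w+a/s-.5,v-w+b/s-.5) for a,b in pts]
c=(0.586,0.014,.03)
for cam,H,ring,tip in(("top",[(58,66),(218,72),(53,220),(212,226)],[(62,144),(213,144),(138,72)],(136,124)),
                 ("scene",[(55,57),(235,67),(30,186),(219,197)],[(46,130),(218,134),(132,188)],(135,75))):
    W=[px2w(cam,*p,.03) for p in t2p(cam,c,H)]
    print(cam,"holes",np.round(W,4)[:,:2].tolist(),"mean",np.round(np.mean(W,0)[:2],4))
    print(" ring",[np.round(px2w(cam,*p,.035)[:2],4).tolist() for p in t2p(cam,c,ring)])
    print(" tip",np.round(px2w(cam,*t2p(cam,c,[tip])[0],.064)[:2],4))
# handle: dark tab top + handle end
ims=[]
for cam in("top","scene"):
    im=env.read_camera(cam); u,v=np.round(w2px(cam,(.53,.014,.045))).astype(int); print(cam,u,v)
    ims.append(cv2.resize(im[v-20:v+20,u-16:u+16],None,fx=12,fy=12,interpolation=cv2.INTER_CUBIC)[:,:,::-1])
cv2.imwrite("pics/h.png",np.hstack(ims))
E
python3 m2.py
```

```text
top holes [[0.6184, 0.0498], [0.6169, -0.0252], [0.5452, 0.0508], [0.5438, -0.023]] mean [0.5811 0.0131]
 ring [[0.5802, 0.0473], [0.5815, -0.0228], [0.615, 0.0125]]
 tip [0.5842 0.0142]
scene holes [[0.5426, -0.023], [0.5443, 0.051], [0.6158, -0.0253], [0.6174, 0.0487]] mean [0.58   0.0129]
 ring [[0.5897, -0.0216], [0.588, 0.0466], [0.6193, 0.015]]
 tip [0.5863 0.0142]
top 336 199
scene 313 214
```

View pics/h.png

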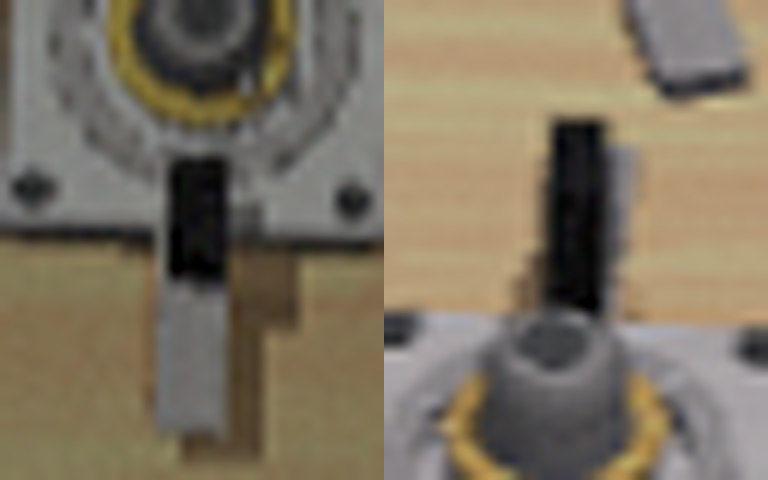

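Call:
send_rows:
  plan:
    - [40,29.1,32.8,0,0,0,0.0]
    - [40,29.1,32.8,0,0,0,0.0]
    - [40,29.1,32.8,0,0,0,0.0]
    - [40,29.1,32.8,0,0,0,0.0]
    - [40,29.1,32.8,0,0,0,0.0]
    - [40,29.1,32.8,0,0,0,0]
    - [40,0,0,0,0,0,0.12]
    - [40,0,0,0,0,0,0.12]
    - [40,0,0,0,0,0,0.113]
  grip_force: 40

```text
time_s: 2.5
tool_pos: [0.4571, -0.7343, 0.2204]
tool_rot: [-179.9, 0.1, -0.2]
force: [0.1, 0.6, -0.3]
grip_width: 0.0403
```

Moving along tool +y went to world −y, which is a sign slip on my side but harmless. The crop shows the tab at top-view px (336.1, 191.7 to 201.8) and the handle end at (335.4, 214.5).

```bash
python3 - <<'E'
from h import *
for n,u,v,z in(("end",335.4,214.5,.035),("tabfar",336.1,191.7,.072),("tabnear",336.1,201.8,.035),("pin?",340.8,184.8,.049)):
    print(n,np.round(px2w("top",u,v,z),4))
for n,a,b,z in(("tab top mid",195,120,.072),("tab left base",165,310,.05)):
    u,v=313-16+a/12-.5,214-20+b/12-.5; print(n,np.round(px2w("scene",u,v,z),4))
E
```

```text
end [0.4884 0.0139 0.035 ]
tabfar [0.5457 0.0142 0.072 ]
tabnear [0.5238 0.0124 0.035 ]
pin? [0.5691 0.0007 0.049 ]
tab top mid [0.523  0.0135 0.072 ]
tab left base [0.5559 0.0096 0.05  ]
```

Call:
send_rows:
  plan:
    - [40,7,-47,0,0,0,0]
    - [40,7,-47,0,0,0,0]
    - [40,7,-47,0,0,0,0]
    - [40,7,-47,0,0,0,0]
    - [40,7,-47,0,0,0,0]
    - [40,7,-47,0,0,0,0]
    - [40,7,-47,0,0,0,0]
    - [40,7,-47,0,0,0,0]
    - [40,7,-47,0,0,0,0]
    - [40,7,-47,0,0,0,0]
    - [40,0,-47,0,0,0,0]
    - [40,0,-47,0,0,0,0]

```text
time_s: 3.7
tool_pos: [0.5265, -0.1683, 0.2227]
tool_rot: [180.0, -0.0, 0.0]
force: [0.2, -0.4, 0.6]
grip_width: 0.0399
```

Call:
send_rows:
  plan:
    - [40,2,-45.4,20,0,0,0]
    - [40,2,-45.4,20,0,0,0]
    - [40,2,-45.4,20,0,0,0]
    - [40,1.5,-45.4,20,0,0,0]
    - [40,0,0,0,0,0,0]
    - [40,0,0,35,0,0,0]
    - [40,0,0,35,0,0,0]
    - [40,0,0,20,0,0,0]
    - [40,0,0,8,0,0,0]
    - [40,0,0,0,0,0,0]

```text
time_s: 4.7
tool_pos: [0.5335, 0.0109, 0.0438]
tool_rot: [-180.0, 0.1, -0.0]
force: [0.1, -0.4, 0.7]
grip_width: 0.0402
```

Call:
send_rows:
  plan:
    - [0,0,-2,0,0,0,0]
    - [0,0,0,0,0,0,0]
    - [0,0,0,0,0,0,0]
    - [0,0,0,0,0,0,0]
    - [0,0,0,-10,0,0,0]
    - [0,0,0,-20,0,0,0]
    - [0,0,0,-20,0,0,0]
    - [0,0,0,-20,0,0,0]
    - [0,0,0,-20,0,0,0]
    - [0,0,0,0,0,0,0]

```text
time_s: 5.7
tool_pos: [0.5363, 0.0134, 0.138]
tool_rot: [180.0, -0.4, -0.0]
force: [0.4, -0.5, -0.3]
grip_width: 0.0116
```

Call:
send_rows:
  plan:
    - [0,-7.5,39.3,0,0,0,0]
    - [0,-7.5,39.3,0,0,0,0]
    - [0,-7.5,39.3,0,0,0,0]
    - [0,-7.5,39.3,0,0,0,0]
    - [0,-7.5,39.3,0,0,0,0]
    - [0,-7.5,39.3,0,0,0,0]
    - [0,0,0,0,0,0,0]
    - [0,0,0,0,0,0,0]

```text
time_s: 6.5
tool_pos: [0.488, -0.2233, 0.1336]
tool_rot: [-179.9, 0.1, -0.2]
force: [0.1, 1.3, -1.1]
grip_width: 0.0117
```

```bash
python3 - <<'E'
from ov import *
o=env.get_obs(); x,y,z=o["tool_pos"]; print(o["tool_pos"])
zs=z-.014; G=(0,255,0);R=(0,0,255)
tiles("ov2.png",[dict(p=(.539,-.223,.05),polys=[(circ(x+.0475,y,zs+.005,.027),G),(circ(.539,-.2226,.07,.01),R)]),
 dict(p=(.583,.0135,.045),polys=[(circ(.583,.0135,.064,.01),R),(circ(.581,.013,.064,.01),(255,0,0)),(circ(.581,.013,.042,.0215),G)])],win=22,sc=9)
E
```

```text
[ 0.48803587 -0.22329267  0.13357945]
```

View pics/ov2.png

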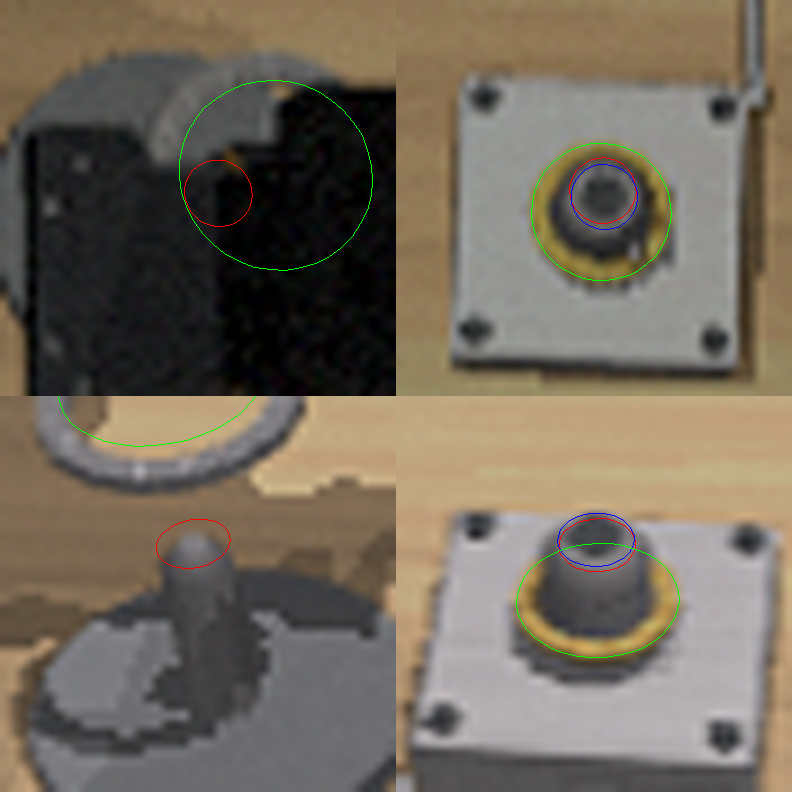

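The held eye matches the model and surrounds the peg axis. The mount at (0.581, 0.013) matches the plate ring in both views. The likely pin shows lower right of the barrel in the top view. I'll lower the spanner now.

Call:
send_rows:
  plan:
    - [0,3,0,10,0,0,0]
    - [0,0,0,25,0,0,0]
    - [0,0,0,25,0,0,0]
    - [0,0,0,20,0,0,0]
    - [0,0,0,12,0,0,0]
    - [0,0,0,7,0,0,0]
    - [0,0,0,4,0,0,0]
    - [0,0,0,2,0,0,0]
    - [0,0,0,2,0,0,0]
    - [0,0,0,0,0,0,0]

```text
time_s: 7.6
tool_pos: [0.4926, -0.2225, 0.0299]
tool_rot: [180.0, -0.0, -0.0]
force: [-3.9, 2.2, 9.8]
grip_width: 0.0113
```

```bash
python3 - <<'E'
from ov import *
o=env.get_obs(); x,y,z=o["tool_pos"]; print(o["tool_pos"],o["force"],o["wrist_torque"])
im=env.read_camera("scene"); G=(0,255,0)
b=cv2.resize(im[185:255,180:260],None,fx=9,fy=8,interpolation=cv2.INTER_CUBIC)[:,:,::-1]
cv2.imwrite("pics/pl.png",b)
E
```

```text
[ 0.49258722 -0.22247844  0.02991157] [-3.87896044  2.20561207  9.8273728 ] [ 0.55975357  1.0902275  -0.03512248]
```

View pics/pl.png

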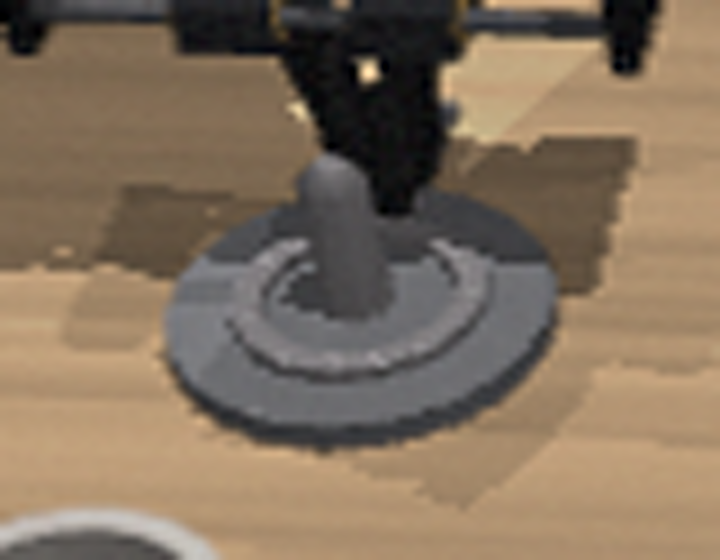

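The ring lies on the foot round the post, centred at about (360,310) in the crop, with roughly 10 N of contact. I'll release it and rise.

Call:
send_rows:
  plan:
    - [0,0,0,-2,0,0,0]
    - [40,0,0,0,0,0,0]
    - [40,0,0,0,0,0,0]
    - [40,0,0,0,0,0,0]
    - [40,0,0,-20,0,0,0]
    - [40,0,0,-40,0,0,0]
    - [40,0,0,-45,0,0,0]
    - [80,0,0,-45,0,0,0]
    - [80,0,0,-30,0,0,0]

```text
time_s: 8.55
tool_pos: [0.4931, -0.223, 0.2131]
tool_rot: [179.9, -0.2, -0.0]
force: [-0.1, -0.4, -0.1]
grip_width: 0.049
```

```bash
python3 - <<'E'
from h import *
o=env.get_obs(); print(o["tool_pos"],o["tool_rot"],o["qpos"],o["time_s"])
env.read_camera("scene")
for r in env.regions_of("scene","spanner"):
    ys,xs=np.nonzero(r["region"]); print(r["confidence"],r["rect"],np.round(px2w("scene",(r["rect"][0]+r["rect"][2])/2,ys.max(),.012),3))
# predicted lower rim
print(w2px("scene",(.540+.035,-.2225,.012)))
E
```

```text
[ 0.49310141 -0.22295321  0.21313785] [ 1.79892573e+02 -2.18860113e-01 -1.20970979e-02] [ 33.78880177   5.85085023 -13.12630041  99.3044053    1.39879065
  74.75815067 -69.64590352] 8.55
0.95 [298.0, 166.8, 331.8, 204.1] [0.445 0.012 0.012]
0.76 [415.1, 243.1, 466.0, 280.6] [0.683 0.311 0.012]
0.7 [204.9, 193.3, 236.8, 231.6] [ 0.574 -0.211  0.012]
[216.27466441 232.07906322]
```

The spanner is placed: its lower rim is at row 231.6 against 232 predicted. Next is the lens cell.

Call:
send_rows:
  plan:
    - [87,2.5,-43,0,0,0,0]
    - [87,2.5,-43,0,0,0,0]
    - [87,2.5,-43,0,0,0,0]
    - [87,2.5,-43,0,0,0,0]
    - [87,2.5,-43,0,0,0,0]
    - [87,2.5,-43,0,0,0,0]
    - [87,2.5,-43,0,0,0,0]
    - [87,2.5,-43,0,0,0,0]
    - [87,2.5,-43,20,0,0,0]
    - [87,2.5,-43,30,0,0,0]
    - [87,0,0,40,0,0,0]
    - [87,0,0,0,0,0,0]

```text
time_s: 9.85
tool_pos: [0.5121, 0.205, 0.1147]
tool_rot: [179.8, 0.7, 0.2]
force: [-1.0, -1.1, -0.9]
grip_width: 0.0871
```

```bash
python3 - <<'E'
from h import *
o=env.get_obs(); print(o["tool_pos"],o["tool_rot"],o["qpos"],o["grip_width"])
E
```

```text
[0.51209251 0.20501361 0.11471454] [179.83006343   0.66102259   0.18295291] [   5.58638991   14.49038597  -34.11243178  103.27818829    8.69592061
   65.56592835 -121.20072017] 0.08705638479458119
```

Call:
send_rows:
  plan:
    - [87,0,0,30,0,0,0]
    - [87,0,0,25,0,0,0]
    - [87,0,0,10,0,0,0]
    - [87,0,0,0,0,0,0]

```text
time_s: 10.25
tool_pos: [0.5165, 0.2041, 0.0553]
tool_rot: [179.9, 0.1, -0.1]
force: [0.3, -1.0, -0.3]
grip_width: 0.0869
```

Call:
send_rows:
  plan:
    - [87,1.5,-2,20,0,0,0]
    - [87,0,0,15,0,0,0]
    - [87,0,0,8,0,0,0]
    - [87,0,0,0,0,0,0]

```text
time_s: 10.65
tool_pos: [0.5179, 0.2069, 0.0123]
tool_rot: [180.0, 0.1, -0.0]
force: [0.7, 0.5, 0.3]
grip_width: 0.0872
```

Call:
send_rows:
  plan:
    - [0,0,0,0,0,0,0]
    - [0,0,0,0,0,0,0]
    - [0,0,0,0,0,0,0]
    - [0,0,0,0,0,0,0]
    - [0,0,0,0,0,0,0]
  grip_force: 40

```text
time_s: 11.15
tool_pos: [0.5186, 0.2074, 0.0132]
tool_rot: [180.0, -0.0, -0.0]
force: [-0.1, -0.5, -0.4]
grip_width: 0.0547
```

Call:
send_rows:
  plan:
    - [0,0,0,-20,0,0,0]
    - [0,0,0,-40,0,0,0]
    - [0,0,0,-30,0,0,0]
    - [0,12.5,38.8,0,0,0,0]
    - [0,12.5,38.8,0,0,0,0]
    - [0,12.5,38.8,0,0,0,0]
    - [0,12.5,38.8,0,0,0,0]
    - [0,12.7,38.8,0,0,0,0]
    - [0,0,0,0,0,0,0]
    - [0,0,0,0,0,0,0]

```text
time_s: 12.15
tool_pos: [0.5808, 0.0119, 0.1023]
tool_rot: [-180.0, 0.1, -0.2]
force: [-1.0, 0.3, -2.0]
grip_width: 0.0535
```

```bash
python3 - <<'E'
from ov import *
o=env.get_obs(); x,y,z=o["tool_pos"]; print(o["tool_pos"],o["tool_rot"],o["qpos"])
G=(0,255,0)
tiles("ov3.png",[dict(p=(.581,.013,.08),polys=[(circ(x,y,z-.0127,.0275),G),(circ(x,y,z-.0127+.038,.0275),G),(circ(.581,.013,.064,.01),(0,0,255))])],win=26,sc=9)
E
```

```text
[0.58078656 0.011894   0.10227418] [-1.79990935e+02  7.96553671e-02 -1.97245975e-01] [  19.6811296    17.33380017  -27.41850966  100.61967176    8.74191757
   64.23660425 -100.69538578]
```

View pics/ov3.png

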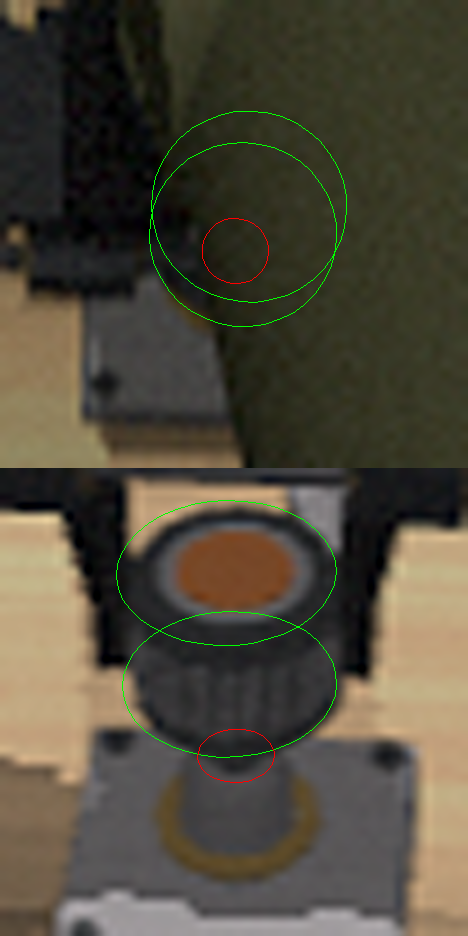

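The collar sits level in the fingers above the barrel, with its axis at about col 236 against the barrel tip at 236 in the lower tile. I'll descend gently.

Call:
send_rows:
  plan:
    - [0,0,0,10,0,0,0]
    - [0,0,0,10,0,0,0]
    - [0,0,0,5,0,0,0]
    - [0,0,0,4,0,0,0]
    - [0,0,0,3,0,0,0]
    - [0,0,0,0,0,0,0]

```text
time_s: 12.85
tool_pos: [0.5809, 0.0134, 0.0704]
tool_rot: [180.0, 0.0, -0.0]
force: [-0.8, -0.7, -2.1]
grip_width: 0.0534
```

Call:
send_rows:
  plan:
    - [0,0,0,3,0,0,0]
    - [0,0,0,2,0,0,0]
    - [0,0,0,2,0,0,0]
    - [0,0,0,1,0,0,0]
    - [0,0,0,1,0,0,0]
    - [0,0,0,0,0,0,0]

```text
time_s: 13.45
tool_pos: [0.5819, 0.0134, 0.0638]
tool_rot: [180.0, -0.1, -0.0]
force: [-3.1, -0.3, 8.3]
grip_width: 0.0535
```

Resting on the pin at TCP z 0.0638 with about 10 N. I'll turn it in small steps.

Call:
send_rows:
  plan:
    - [0,0,0,1,0,0,-0.07]
    - [0,0,0,0,0,0,-0.07]
    - [0,0,0,0,0,0,-0.07]
    - [0,0,0,0,0,0,-0.07]
    - [0,0,0,0,0,0,-0.07]
    - [0,0,0,0,0,0,-0.07]

```text
time_s: 14.05
tool_pos: [0.5806, 0.0148, 0.0627]
tool_rot: [-179.9, 0.0, 24.2]
force: [-5.5, 2.9, 10.2]
grip_width: 0.0537
```

Call:
send_rows:
  plan:
    - [0,0,0,0,0,0,-0.07]
    - [0,0,0,0,0,0,-0.07]
    - [0,0,0,0,0,0,-0.07]
    - [0,0,0,0,0,0,-0.07]
    - [0,0,0,0,0,0,-0.07]
    - [0,0,0,0,0,0,-0.07]

```text
time_s: 14.65
tool_pos: [0.58, 0.0153, 0.0627]
tool_rot: [-179.8, 0.0, 48.3]
force: [-6.8, 3.0, 12.9]
grip_width: 0.0533
```

Call:
send_rows:
  plan:
    - [0,0,0,0,0,0,-0.07]
    - [0,0,0,0,0,0,-0.07]
    - [0,0,0,0,0,0,-0.07]
    - [0,0,0,0,0,0,-0.07]
    - [0,0,0,0,0,0,-0.07]
    - [0,0,0,0,0,0,-0.07]

```text
time_s: 15.25
tool_pos: [0.579, 0.0151, 0.0626]
tool_rot: [-179.7, 0.1, 72.3]
force: [-9.1, 2.0, 13.4]
grip_width: 0.0535
```

Call:
send_rows:
  plan:
    - [0,0,-2.5,0,0,0,-0.07]
    - [0,0,0,0,0,0,-0.07]
    - [0,0,0,0,0,0,-0.07]
    - [0,0,0,0,0,0,-0.07]
    - [0,0,0,0,0,0,-0.07]
    - [0,0,0,0,0,0,-0.07]

```text
time_s: 15.85
tool_pos: [0.5788, 0.014, 0.0609]
tool_rot: [180.0, 0.0, 96.4]
force: [0.2, -0.2, -3.3]
grip_width: 0.0536
```

The push vanished and z dropped, so the keyway is over the pin. I'll push down without turning.

Call:
send_rows:
  plan:
    - [0,0,0,2,0,0,0]
    - [0,0,0,2,0,0,0]
    - [0,0,0,2,0,0,0]
    - [0,0,0,0,0,0,0]

```text
time_s: 16.25
tool_pos: [0.5788, 0.0139, 0.0551]
tool_rot: [-180.0, 0.0, 96.2]
force: [-0.6, -1.0, 1.8]
grip_width: 0.0535
```

Call:
send_rows:
  plan:
    - [0,0,0,2,0,0,0]
    - [0,0,0,2,0,0,0]
    - [0,0,0,2,0,0,0]
    - [0,0,0,2,0,0,0]
    - [0,0,0,2,0,0,0]
    - [0,0,0,2,0,0,0]
    - [0,0,0,2,0,0,0]
    - [0,0,0,0,0,0,0]

```text
time_s: 17.05
tool_pos: [0.5795, 0.0136, 0.0466]
tool_rot: [-180.0, 0.2, 96.2]
force: [-15.7, -4.0, 40.3]
grip_width: 0.0535
```

Hard stop with 40 N. I'll relieve some push and the sideways load, then check.

Call:
send_rows:
  plan:
    - [0,0,-1.5,-1,0,0,0]
    - [0,0,-1,-1,0,0,0]
    - [0,0,0,0,0,0,0]
    - [0,0,0,0,0,0,0]

```text
time_s: 17.45
tool_pos: [0.579, 0.0136, 0.0468]
tool_rot: [179.7, 0.1, 96.2]
force: [-5.3, -2.7, 22.0]
grip_width: 0.0537
```

```bash
python3 - <<'E'
from ov import *
o=env.get_obs(); x,y,z=o["tool_pos"]; print(o["tool_pos"],o["tool_rot"],o["force"],o["grip_width"])
G=(0,255,0);R=(0,0,255);m=(.5812,.0132)
tiles("ov4.png",[dict(p=(.581,.013,.05),polys=[(circ(*m,.034,.0275),G),(circ(*m,.072,.0275),G),(circ(*m,.042,.0275),R),(circ(*m,.080,.0275),R)]),dict(p=(.539,-.223,.03),polys=[])],win=26,sc=9)
E
```

```text
[0.57900858 0.0135644  0.04681719] [1.79709903e+02 1.37027011e-01 9.62104044e+01] [-5.26560696 -2.67174013 21.97352814] 0.053658658763497465
```

View pics/ov4.png

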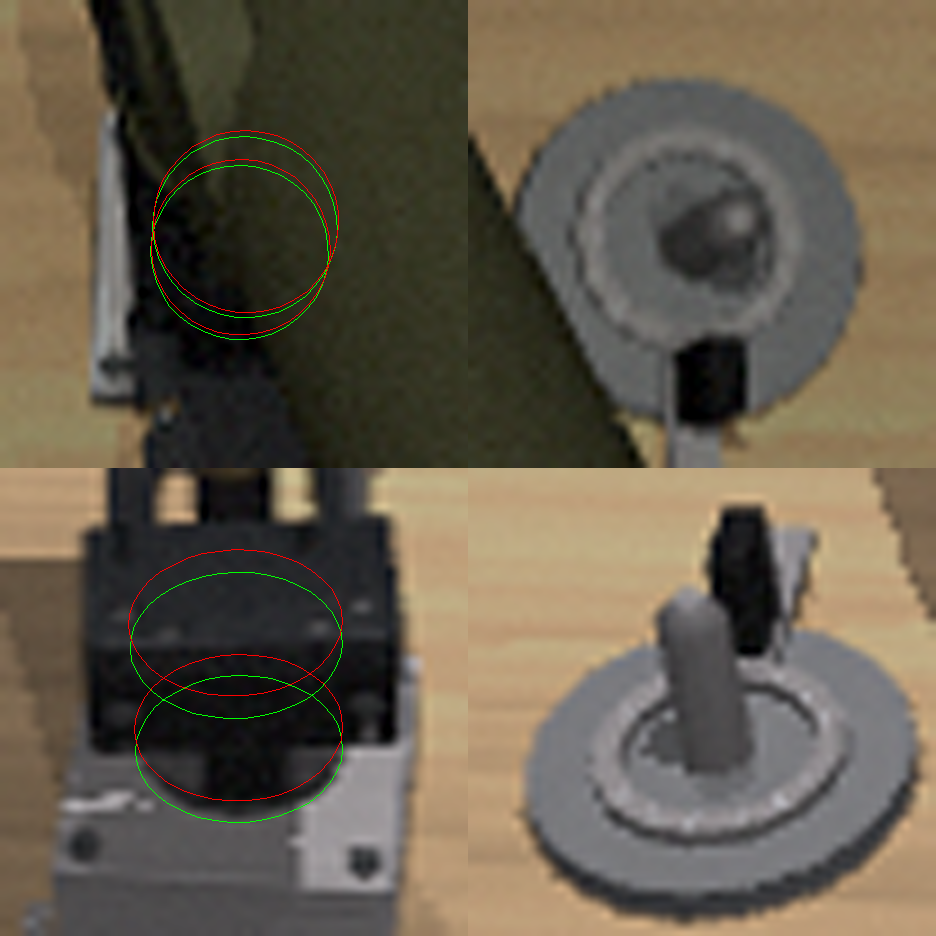

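The spanner lies flat on the foot. The collar stopped at TCP z 0.0467, against about 0.0463 expected for home. To rule out a friction jam I'll grip firmer, wiggle slightly under push and watch z.

Call:
send_rows:
  plan:
    - [0,0,-0.7,0,0,0,0]
    - [0,0,0,1,0,0,0.04]
    - [0,0,0,0,0,0,-0.04]
    - [0,0,0,0,0,0,-0.04]
    - [0,0,0,0,0,0,0.04]
    - [0,0,0,0,0,0,0]
    - [0,0,0,0,0,0,0]
    - [0,0,0,0,0,0,0]
  grip_force: 58

```text
time_s: 18.35
tool_pos: [0.5798, 0.0141, 0.0468]
tool_rot: [179.5, 0.1, 96.2]
force: [-2.8, -1.8, 24.1]
grip_width: 0.0532
```

```bash
python3 - <<'E'
from h import *
for i in range(3):
    env.read_camera("scene"); o=env.get_obs(); print(o["time_s"],np.round(o["tool_pos"],4),np.round(o["tool_rot"],2),np.round(o["force"],1),np.round(o["wrist_torque"],2),o["grip_width"])
E
```

```text
18.4 [0.5799 0.014  0.0468] [1.7953e+02 1.2000e-01 9.6240e+01] [-3.4 -1.2 25. ] [-0.23  0.85  0.04] 0.05340151889670131
18.45 [0.5799 0.0141 0.0468] [1.7953e+02 1.2000e-01 9.6240e+01] [-3.  -1.9 23.7] [-0.29  0.81  0.06] 0.05290977279494834
18.5 [0.5798 0.0141 0.0468] [1.7953e+02 1.2000e-01 9.6240e+01] [-3.3 -1.8 24.1] [-0.26  0.82  0.05] 0.053024493405087976
```

```bash
python3 -c "
from cell import env
print(env.sign_off()); o=env.get_obs(); print(o['time_s'],o['tool_pos'],o['force'])"
```

```text
the job is handed in; nothing more can be done
None
the job is handed in; nothing more can be done
```

I handed the job in at about 18.5 s with the spanner on the peg and the lens cell gripped and held pushed home. The sign-off gave no verdict.

- **Spanner:** I picked the small grey one off the barrel by its tab and lowered it onto the peg's foot until it met about 10 N. I then let go. The last picture shows it lying flat with its eye round the post.
- **Lens cell:** I put it on the barrel until it rested on the pin at TCP height 63.8 mm. I turned it about 96° until the keyway dropped over the pin, then pushed it down.
- **Home check:** The spring plate was already touching at TCP height 55.1 mm, and the hard stop came at 46.8 mm. That is 8.3 mm of travel, where a fully pressed plate needs 8. A small wiggle under push did not move it any lower. The final push is about 24 N, with 58 N of grip commanded and the tool tilted about 0.5°.

**Checks that disagreed:**
- **Cell height in the last picture:** the cell's underside looks 2 to 3 mm higher than the drawn home position. I had seen a similar offset before lowering it, and judged it to be calibration error.
- **Height while turning:** the reading slipped about 1 mm. If the cell really moved in the fingers by that much, it would sit close to the height limit.
- **Side load:** pushing home briefly reached 40 N with 16 N sideways. I eased it off straight away.
- **Wrong-way first move:** my first move went the wrong way along y because of a sign slip. It touched nothing.

I did not re-measure the bottle, screwdriver and tape roll at the end. I saw no sign of the arm touching them.

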